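Press a label holder home behind the lip of the label stand

ROBOT

A 6-joint arm with a two-finger parallel gripper is mounted at the origin on a cart in front of the work surface, level with it; the furniture and walls round the work are solid. World frame = base frame: x ahead of the robot, y to its left, z up, the work surface at z = 0. Lengths are in m, angles in rad, forces in N, time in s.
With the tool pointing down it reaches from about 0.3 to 0.775 m from the base axis. Payload 14.6 kg.
Tool frame: the origin (TCP) lies at the very end of the fingers, on their centre line; the grasp point (between the pads) lies 19 mm behind it; z points along the fingers, y is the line along which they close (so a half turn about z gives the same grasp; the last joint's range is limited). The gripper opens to 94 mm and grips with 3 to 60 N. Pads are 16 mm wide; open, the fingers measure 119 mm over their backs; the gripper's body (75 mm by 177 mm) begins 78 mm behind the grasp point.
Start: joints at [-1.251, 0.3, 1.521, -0, 1.321, -0.067], TCP at [0.207, -0.509, 0.205] pointing down, gripper open.
Joint ranges: [-3.03, 3.03], [-0.79, 2.21], [0.23, 2.52], [-1.04, 4.18], [0, 3.07], [-2.55, 2.55]. Speed limits (rad/s): [2.22, 2.22, 2.57, 3.14, 3.14, 3.14].

INTERFACE

Orientations are given as [roll, pitch, yaw] about the fixed x, y, z axes, in that order (R = Rz(yaw) Ry(pitch) Rx(roll)).
In Python, from station import ctrl gives the robot as it stands.
- The arm moves only by the tool move_arm, never from a script. Its argument "increments" is a list of rows, each a list of 7 numbers: the opening, from 0 (shut) to 1 (fully open), then the shift along the tool's x, y, z in units of 50 mm (1.0 is 50 mm), then the turn, a rotation vector about the tool's x, y, z in rad. In form: [[claw, tx, ty, tz, rx, ry, rz], ...]. A call has 1 to 20 rows; each row shifts and turns the commanded pose from where the row before left it, along the tool's axes as they then stand; what a row does not reach is not made up. A row lasts 1/10 s, in which the tool goes at most 50 mm and 8.59 degrees, less where a joint would pass 70% of its speed; a pose out of reach is approached as far as the arm can. A call is refused whole if a number of a shift passes 1 or a number of a turn 0.15, either way. A call with a gripper value outside its range is refused whole. The fingers move at their own pace and stop on an object; "force" is the grip in N (left out, the last holds). Time passes only in rows, so rows that do not move let the fingers close. It gives the time, the measured TCP pose, the force, the opening and the grip force at its end, in the units of the state.
- ctrl.get_obs(): the state, without advancing time (a new reading comes with each control period).
- ctrl.camera(name): name is "scene" or "top"; returns a dict with "color" (420x560x3 uint8, blue, green, red), "K" (3x3 intrinsics, pixels), "pose" (4x4, takes a point from camera to world coordinates). Camera axes: x right, y down, z forward; pixel columns grow to the right and rows downward; lengths in m; the calibration is good to about 2 mm. A picture is of the moment at which its call begins. There is no depth.
- ctrl.hand_in(): hands the job in; it is judged then, once.
Trained networks look in a picture, given as the dict that the camera call returned (one of the last four; its "shot" number tells which), for a name from the list of things; names that differ only in an ending like _2 or _b are one class to them, and where a whole thing is asked for, a point or a joint stands for the part that bears it (a point fixed in the world has none). Each returns a list of dicts, best first, with "conf" (0 to 1); they miss things now and then, are a little off and sometimes report something else, mostly with a low value. They report only what shows in the picture. A call takes as long as a camera call.
- ctrl.cut_out(name, picture): "mask" (420x560 bool, what is visible of it) and "centre" ([row, column] in pixels, amid what is visible of it).
The state is a dict: "time_s": time; "qpos": joint angles; "joint_vel": joint speeds; "tau": joint torques, N m; "ee_pos": TCP position; "eef_rot": TCP orientation; "force": force on the tool from outside, world axes, zero at the start; "moment": the same for the moment, N m; "grip_width": finger opening in m; "grip_force": force on a finger pad.
Only numpy, scipy, OpenCV 4.12 (cv2) and the standard library are available. Lean on these libraries where they do the work, as an engineer would, in place of code of your own. Each camera call takes 0.05 s, during which the arm holds its last target. There are 200 camera calls.

TASK

Pick up the black label holder and set its flat tongue down on the narrow raised ledge of the label stand, in front of the blue lip and pointing at it. Then push the tongue under the lip against the sprung clip until you feel it is fully home against the back of the slot, firmly but without forcing it, and finish while still holding it pressed home (the spring pushes it out again if you let go). Leave the marker pen, the machined ring and the plug gauge beside the work alone.

Things in the scene. Friction and masses are not known exactly. Their poses are not given: they have to be found in the camera images.
- holder: Loose black L-shaped label holder, 70 g, white card with green stripe in front, standing upright. Frame 10 thick (x) x 60 wide (y) x 58 mm high; from its foot a flat tongue, 6 thick, 56 wide, runs along +x to 63 mm from the origin. Origin: on the underside, below the middle of the frame (x -5..5, y -30..30 mm). z up. Pinch the frame from above across its 10 mm (or 60 mm).
- tongue_tip (a point): Middle of the tongue's leading edge, at its underside; 63 mm along the holder's +x from the holder's origin, axes like the holder's.
- stand: Label stand fixed to the bench, left or right of the middle, base 100 x 100 mm. Origin: on the bench below its middle; x points from its front (robot's side) into the slot, z up. Level aluminium ledge 60 mm high, x -68..50, y -45..45 mm; over it at x 4..50 mm a blue lip plate, 9.5 to 14.5 mm above the ledge, its front edge flared up to x -4 mm. The slot is under the lip.
- slot_mouth (a point): Middle of the slot's mouth, on the ledge's surface; x points straight into the slot, y along the lip, z up. The slot is 66 mm wide between solid cheeks (y -33..33 mm) and 9.5 mm high, for the 56 x 6 mm tongue. In front of it (x -72..-9 mm) the ledge is open from above.
- slot_end (a point): Middle of the slot's solid back wall, on the ledge's surface, 32 mm straight behind slot_mouth (same axes). Fully home: the tongue's leading edge against this wall, holder origin 63 mm in front of it, the frame's back face 26 mm in front of the slot's mouth.
- clip (a joint): Sprung orange clip in the back of the slot, hidden under the lip: slides 0..0.012 m straight inward. 0 = out, standing 10 mm in front of the back wall; 0.010 = pushed level with the wall by the tongue (home). It pushes back with 2 N at 0 rising to 4 N at 0.010.
- marker: Bystander: white and blue marker pen, 135 mm long, 17 mm thick, lying on the bench between the two places; origin under its middle, length along its y.
- ring: Bystander: machined light-grey metal ring, 132 mm across, 40 mm high, lying at the far left; origin under its middle.
- gauge: Bystander: plug gauge (metal rod with a white hexagonal grip), 112 mm long, 18 mm thick, lying at the right; origin under its middle, length along its y.

How it is judged:
On the way:
1. the holder's tongue rests on the ledge, level, in front of the lip and pointing at the slot (contact force between holder and stand above 0.15 N and x of tongue_tip in the frame of slot_mouth between -0.045 and 0.004 m and y of tongue_tip in the frame of slot_mouth between -0.02 and 0.02 m and z of tongue_tip in the frame of slot_mouth between -0.004 and 0.004 m and angle between the x axis of holder and the x axis of stand, either way round below 0.3 rad and angle between holder's own z axis and vertical below 0.12 rad), for 0.1 s.
At the end, for the whole second after the job is handed in: Ended with the fingers still pressing on the holder (over 2 N): tongue edge in the slot within 2 mm of the back wall, clip pushed in at least 8 mm, holder bearing on the stand and clip with over 2 N, upright and square to the slot (within 6 degrees), still (value of joint clip above 0.008 m and x of tongue_tip in the frame of slot_end above -0.002 m and z of tongue_tip in the frame of slot_end between -0.003 and 0.005 m and angle between the x axis of holder and the x axis of stand, either way round below 0.12 rad and angle between holder's own z axis and vertical below 0.1 rad and contact force between holder and stand above 2 N and contact force between the fingers and holder above 2 N and linear speed of holder below 0.01 m/s); the arm keeps its last pose, push and grip.
It fails at once if the holder is forced against the stand with more than 60 N (contact force between holder and stand above 60 N).
It fails at once if the marker pen is moved more than 3 cm (distance of marker from where it was at the start of the episode above 0.03 m).
It fails at once if the machined ring is moved more than 3 cm (distance of ring from where it was at the start of the episode above 0.03 m).
It fails at once if the plug gauge is moved more than 3 cm (distance of gauge from where it was at the start of the episode above 0.03 m).
It also fails if it takes over 53 s, if anything falls off the work surface, if the arm or the gripper's body presses on something with over 40 N, if the wrist force passes 120 N, or if a joint passes its speed limit or range.

## Working session

There is one attempt and no reset: what is moved stays moved. The work goes in short steps, Python scripts to look and compute and a tool call to move; the robot and the scene stay as the last step left them, time stands still between calls to the robot, and variables do not carry over. Pictures are saved under pics/ and viewed, at most 10 in all, crops included, and the job is handed in when it is done.

Besides the shell and the picture viewer there is one more tool, called after "Emit:" as name(argument=value, ...) on one line, values as JSON. move_arm: Moves the arm, as the interface text tells. Its arguments: {"type":"object","properties":{"increments":{"type":"array","items":{"type":"array","items":{"type":"number"}}},"force":{"type":"number"}},"required":["increments"]}

```bash
mkdir -p pics; ls; python3 - <<'E'
from station import ctrl
import cv2,numpy as np
o=ctrl.get_obs();print({k:np.round(v,3) for k,v in o.items()})
for n in ["scene","top"]:
    p=ctrl.camera(n);cv2.imwrite(f"pics/{n}0.png",p["color"]);print(n,np.round(p["K"],1).tolist(),np.round(p["pose"],4).tolist())
    for t in ["holder","stand","marker","gauge","ring"]:
        for r in ctrl.cut_out(t,p)[:2]:
            m=r["mask"];ys,xs=np.nonzero(m);print(t,r["conf"],np.round(r["centre"]),xs.min(),xs.max(),ys.min(),ys.max(),m.sum())
E
```

```text
pics
{'time_s': np.float64(0.0), 'qpos': array([-1.251,  0.3  ,  1.522, -0.   ,  1.321, -0.067]), 'joint_vel': array([ 0.002,  0.001, -0.   , -0.002,  0.001, -0.001]), 'tau': array([-1.0000e-03, -5.3181e+01, -3.5274e+01,  7.1000e-02,  2.4000e-02,
       -0.0000e+00]), 'ee_pos': array([ 0.207, -0.509,  0.205]), 'eef_rot': array([-3.14 , -0.   ,  0.387]), 'force': array([-0.433, -0.261, -0.194]), 'moment': array([-0.034,  0.022, -0.015]), 'grip_force': np.float64(0.0), 'grip_width': np.float64(0.094)}
scene [[476.7, 0.0, 276.2], [0.0, 476.7, 211.2], [0.0, 0.0, 1.0]] [[-0.6045, -0.3872, 0.6961, -0.4379], [-0.7963, 0.3168, -0.5153, 0.7192], [-0.021, -0.8659, -0.4998, 0.7709], [0.0, 0.0, 0.0, 1.0]]
holder 0.8 [246. 233.] 216 244 235 256 388
holder 0.51 [206. 312.] 299 327 187 228 787
stand 0.8 [205. 315.] 300 328 187 227 809
marker 0.71 [244. 293.] 273 312 235 253 215
ring 0.97 [278. 178.] 151 202 259 299 1461
top [[432.8, 0.0, 282.5], [0.0, 432.8, 213.8], [0.0, 0.0, 1.0]] [[0.0034, -0.9973, 0.0728, 0.4367], [-0.9999, -0.0045, -0.0156, 0.0172], [0.0159, -0.0727, -0.9972, 1.1011], [0.0, 0.0, 0.0, 1.0]]
holder 0.89 [204. 221.] 205 233 186 216 676
stand 0.76 [214. 349.] 327 371 188 237 2031
marker 0.58 [241. 280.] 254 306 236 243 296
marker 0.47 [240. 406.] 393 428 230 257 301
gauge 0.73 [244. 408.] 392 427 230 258 307
ring 0.56 [221. 133.] 114 167 196 248 1672
```

```bash
python3 - <<'E'
import cv2,numpy as np
a=cv2.imread("pics/top0.png")[160:290,190:390];b=cv2.imread("pics/scene0.png")[170:300,190:390]
cv2.imwrite("pics/z0.png",np.vstack([cv2.resize(x,None,fx=4,fy=4,interpolation=cv2.INTER_CUBIC)[:500] for x in (a,)]))
cv2.imwrite("pics/z1.png",cv2.resize(b,None,fx=4,fy=4,interpolation=cv2.INTER_CUBIC))
E
```

```text
(no output)
```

View pics/z0.png

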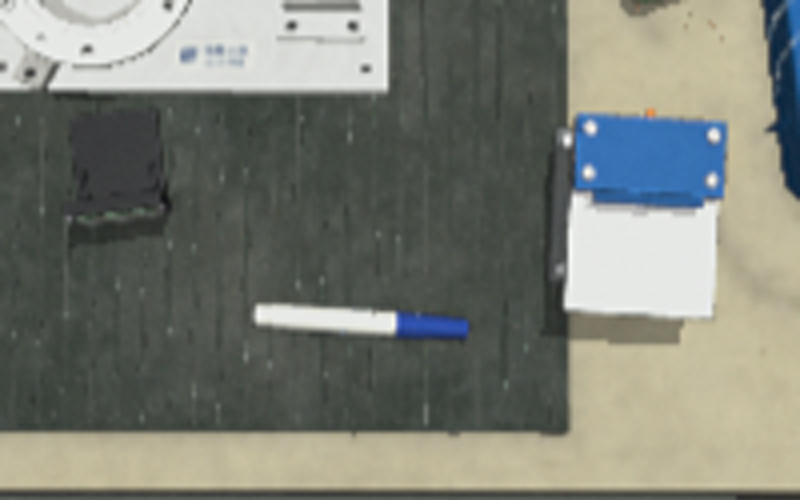

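View pics/z1.png

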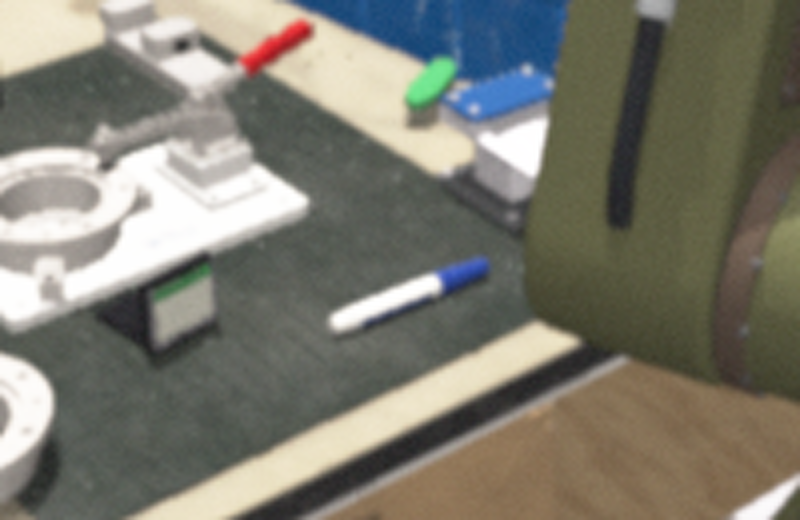

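View pics/top0.png

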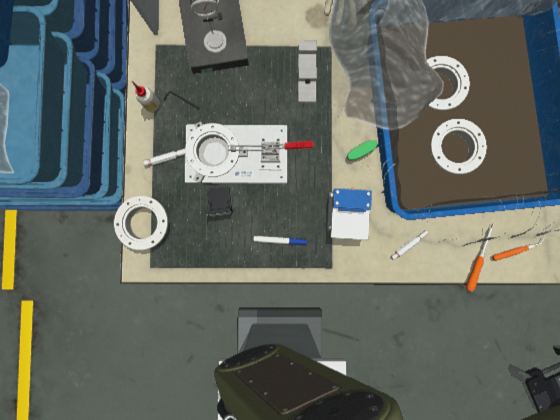

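The top picture shows the holder with its tongue pointing away from the robot (full-frame about 206–231, 187–215). The stand is on the right, with the lip at about 334–371, 188–210 and the ledge front at about row 238. The pen lies between them. I'll fit both poses.

```bash
cat > h.py <<'E'
import numpy as np,cv2
from scipy.optimize import least_squares,minimize
def proj(P,p):
    T=np.linalg.inv(p["pose"]);c=np.asarray(P)@T[:3,:3].T+T[:3,3];u=c@p["K"].T
    return u[:,:2]/u[:,2:]
def place(L,x,y,a,z=0):
    c,s=np.cos(a),np.sin(a);L=np.asarray(L,float)
    return np.c_[x+c*L[:,0]-s*L[:,1],y+s*L[:,0]+c*L[:,1],L[:,2]+z]
def box(x0,x1,y0,y1,z0,z1): return [[x,y,z] for x in(x0,x1) for y in(y0,y1) for z in(z0,z1)]
HB=[box(-.005,.005,-.03,.03,0,.058),box(-.005,.063,-.028,.028,0,.006)]
def sil(v,p,z=0,S=4):
    m=np.zeros((420*S,560*S),np.uint8)
    for b in HB:
        q=(proj(place(b,*v,z),p)+.5)*S
        cv2.fillConvexPoly(m,cv2.convexHull(q.astype(np.float32)).round().astype(np.int32),1)
    return cv2.resize(m.astype(np.float32),(560,420),interpolation=cv2.INTER_AREA)
def iou(v,items,z=0):
    l=0
    for p,m in items:
        s=sil(v,p,z);l+=1-np.minimum(s,m).sum()/np.maximum(s,m).sum()
    return l
E
python3 - <<'E'
from h import *
from station import ctrl
im=[]
for n in ["scene","top"]:
    p=ctrl.camera(n);im.append((p,ctrl.cut_out("holder",p)[0]["mask"].astype(np.float32)))
p=im[1][0]
for sel in (im,im[1:]):
    r=min((minimize(iou,[.48+dx,.16,a],args=(sel,),method="Nelder-Mead",options=dict(initial_simplex=np.array([[.48+dx,.16,a],[.5+dx,.16,a],[.48+dx,.18,a],[.48+dx,.16,a+.15]]),maxiter=150)) for dx in(-.02,.02) for a in(-.1,.1)),key=lambda r:r.fun)
    print("holder",np.round(r.x,4),r.fun)
uv=np.array([(577,115),(727,122),(563,312),(714,318)])
uv=(uv+.5)/4-.5+[190,160]
L=[(.05,.045,.0745),(.05,-.045,.0745),(-.068,.045,.06),(-.068,-.045,.06)]
f=lambda v:(proj(place(L,*v),p)-uv).ravel()
r=least_squares(f,[.45,-.17,0]);print("stand",np.round(r.x,4),np.round(r.fun,2))
x,y,a=r.x
for n,l in (("mouth",-.0),):print(x,y)
m=ctrl.cut_out("marker",p)[0];print(m["centre"])
E
```

```text
holder [0.5202 0.1576 0.1321] 0.14651405811309814
holder [0.5204 0.1571 0.13  ] 0.06395405530929565
stand [ 0.5216 -0.1637 -0.0496] [-0.13 -0.28 -0.17  0.02  0.4  -0.12 -0.1   0.37]
0.5215557403688407 -0.16374060625363815
[242.3, 281.1]
```

Emit:
move_arm(increments=[[0.5, 0, 0, 0, 0, 0, -0.146], [0.5, 0, 0, 0, 0, 0, -0.146], [0.5, 0, 0, 0, 0, 0, -0.146], [0.5, 0, 0, 0, 0, 0, -0.146], [0.5, 0, 0, 0, 0, 0, -0.146], [0.5, 0, 0, 0, 0, 0, -0.146], [0.5, 0, 0, 0, 0, 0, -0.146], [0.5, 0, 0, 0, 0, 0, -0.146], [0.5, 0, 0, 0, 0, 0, -0.147], [0.5, 0.69, 0.44, 0, 0, 0, 0], [0.5, 0.69, 0.44, 0, 0, 0, 0], [0.5, 0.69, 0.44, 0, 0, 0, 0], [0.5, 0.69, 0.44, 0, 0, 0, 0], [0.5, 0.69, 0.44, 0, 0, 0, 0], [0.5, 0.69, 0.44, 0, 0, 0, 0]], force=30)

```text
time_s: 2.35
ee_pos: [0.3117, -0.2854, 0.2056]
eef_rot: [3.141, 0.0, 1.701]
force: [1.0, 0.4, -0.5]
grip_width: 0.0471
grip_force: 0.0
```

Emit:
move_arm(increments=[[0.5, 0.69, 0.44, 0, 0, 0, 0], [0.5, 0.69, 0.44, 0, 0, 0, 0], [0.5, 0.69, 0.44, 0, 0, 0, 0], [0.5, 0.69, 0.44, 0, 0, 0, 0], [0.5, 0.69, 0.44, 0, 0, 0, 0], [0.5, 0.69, 0.44, 0, 0, 0, 0], [0.5, 0.69, 0.44, 0, 0, 0, 0], [0.5, 0.69, 0.44, 0, 0, 0, 0], [0.5, 0.69, 0.44, 0, 0, 0, 0], [0.5, 0.69, 0.44, 0, 0, 0, 0], [0.5, 0.69, 0.44, 0, 0, 0, 0], [0.5, 0.69, 0.44, 0, 0, 0, 0], [0.5, 0, 0, 0, 0, 0, 0], [0.5, 0, 0, 0, 0, 0, 0]])

```text
time_s: 3.75
ee_pos: [0.5188, 0.1584, 0.205]
eef_rot: [-3.141, 0.0, 1.703]
force: [0.3, -0.0, -0.7]
grip_width: 0.0469
grip_force: 0.0
```

Emit:
move_arm(increments=[[0.5, 0, 0.03, 0.4, 0, 0, 0], [0.5, 0, 0, 0.6, 0, 0, 0], [0.5, 0, 0, 0.6, 0, 0, 0], [0.5, 0, 0, 0.6, 0, 0, 0], [0.5, 0, 0, 0.4, 0, 0, 0], [0.5, 0, 0, 0.3, 0, 0, 0], [0.5, 0, 0, 0.3, 0, 0, 0], [0.5, 0, 0, 0.3, 0, 0, 0], [0.5, 0, 0, 0, 0, 0, 0], [0.5, 0, 0, 0, 0, 0, 0]])

```text
time_s: 4.75
ee_pos: [0.5205, 0.1575, 0.0311]
eef_rot: [3.141, 0.0, 1.701]
force: [0.1, 0.5, 0.1]
grip_width: 0.047
grip_force: 0.0
```

```bash
python3 - <<'E'
from station import ctrl
import cv2,numpy as np
a=ctrl.camera("top")["color"][160:260,170:290];b=ctrl.camera("scene")["color"][170:290,180:300]
f=lambda x:cv2.resize(x,(400,400*x.shape[0]//x.shape[1]),interpolation=cv2.INTER_CUBIC)[:333]
cv2.imwrite("pics/g0.png",np.hstack([f(a),f(b)]))
E
```

```text
(no output)
```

View pics/g0.png

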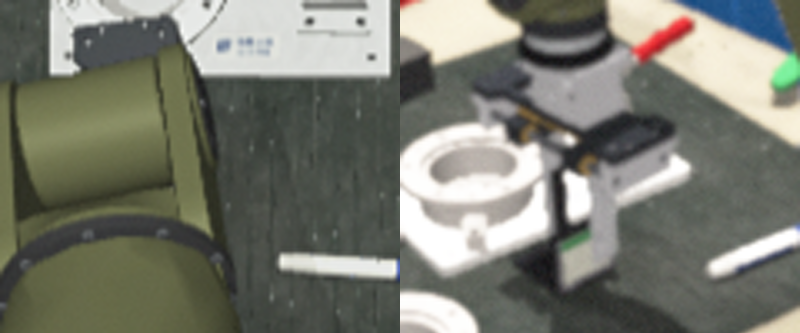

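The scene view (right half) shows the frame between the two fingers, with the card and green stripe at about (575, 250). Closing now, then lifting.

Emit:
move_arm(increments=[[0, 0, 0, 0, 0, 0, 0], [0, 0, 0, 0, 0, 0, 0], [0, 0, 0, 0, 0, 0, 0], [0, 0, 0, 0, 0, 0, 0], [0, 0, 0, 0, 0, 0, 0], [0, 0, 0, 0, 0, 0, 0], [0, 0, 0, 0, 0, 0, 0], [0, 0, 0, 0, 0, 0, 0]], force=35)

```text
time_s: 5.65
ee_pos: [0.5205, 0.1583, 0.0305]
eef_rot: [3.142, -0.0, 1.702]
force: [0.2, -0.7, 0.4]
grip_width: 0.0093
grip_force: 35.0
```

Emit:
move_arm(increments=[[0, 0, 0, -0.2, 0, 0, 0], [0, 0, 0, -0.4, 0, 0, 0], [0, 0, 0, -0.5, 0, 0, 0], [0, 0, 0, -0.5, 0, 0, 0], [0, 0, 0, -0.5, 0, 0, 0], [0, 0, 0, -0.3, 0, 0, 0], [0, 0, 0, 0, 0, 0, 0], [0, 0, 0, 0, 0, 0, 0]])

```text
time_s: 6.45
ee_pos: [0.5203, 0.1582, 0.1502]
eef_rot: [-3.142, -0.0, 1.702]
force: [0.1, 0.4, -1.4]
grip_width: 0.0099
grip_force: 35.0
```

Emit:
move_arm(increments=[[0, 0, 0, 0, 0, 0, 0.09], [0, 0, 0, 0, 0, 0, 0.091], [0, -0.3, -0.11, 0, 0, 0, 0], [0, -0.56, -0.11, 0, 0, 0, 0], [0, -0.56, -0.11, 0, 0, 0, 0], [0, -0.56, -0.11, 0, 0, 0, 0], [0, -0.56, -0.11, 0, 0, 0, 0], [0, -0.56, -0.11, 0, 0, 0, 0], [0, -0.56, -0.11, 0, 0, 0, 0], [0, -0.56, -0.11, 0, 0, 0, 0], [0, -0.56, -0.11, 0, 0, 0, 0], [0, -0.56, -0.11, 0, 0, 0, 0], [0, -0.56, -0.11, 0, 0, 0, 0], [0, -0.53, -0.12, 0, 0, 0, 0], [0, 0, 0, 0.2, 0, 0, 0], [0, 0, 0, 0, 0, 0, 0], [0, 0, 0, 0, 0, 0, 0], [0, 0, 0, 0, 0, 0, 0]])

```text
time_s: 8.25
ee_pos: [0.438, -0.159, 0.1405]
eef_rot: [-3.141, -0.0, 1.522]
force: [0.1, 0.1, -0.9]
grip_width: 0.0096
grip_force: 35.0
```

```bash
python3 - <<'E'
from h import *
from station import ctrl
p=ctrl.camera("top");s=ctrl.camera("scene")
o=ctrl.get_obs();print(o["ee_pos"],o["eef_rot"],o["force"])
r=ctrl.cut_out("holder",p)
if r: m=r[0]["mask"];ys,xs=np.nonzero(m);print(r[0]["conf"],xs.min(),xs.max(),ys.min(),ys.max())
x,y,z=o["ee_pos"];tip=place([[.063,.028,.006],[.063,-.028,.006]],x,y,-.05,z-.0305);print(proj(tip,p))
a=p["color"][170:270,300:420];b=s["color"][150:250,260:380]
f=lambda x:cv2.resize(x,(400,333),interpolation=cv2.INTER_CUBIC)
cv2.imwrite("pics/s0.png",np.hstack([f(a),f(b)]))
E
```

```text
[ 0.43812485 -0.15904084  0.14061139] [3.14138455e+00 7.62244763e-05 1.52212906e+00] [ 0.11538293  0.29313869 -0.78114755]
0.81 340 352 217 247
[[342.00461902 216.69228515]
 [366.40856113 218.02135369]]
```

View pics/s0.png

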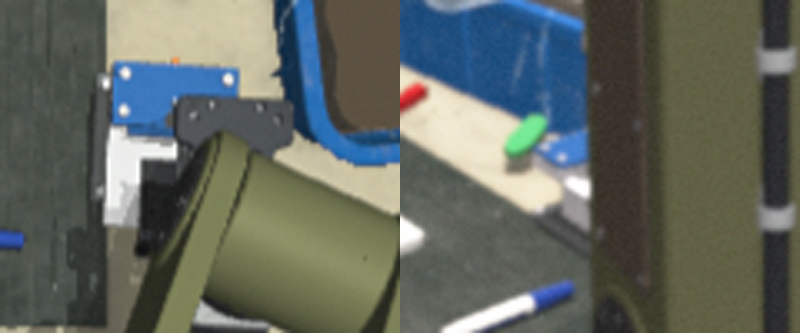

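The left half shows the tongue over the ledge, with its left corner at about (342, 217) full-frame. The model predicted (342.0, 216.7), so it agrees. Lowering.

Emit:
move_arm(increments=[[0, 0, 0, 0.3, 0, 0, 0], [0, 0, 0, 0.3, 0, 0, 0], [0, 0, 0, 0.2, 0, 0, 0], [0, 0, 0, 0.1, 0, 0, 0], [0, 0, 0, 0, 0, 0, 0], [0, 0, 0, 0, 0, 0, 0]])

```text
time_s: 9.0
ee_pos: [0.4382, -0.1596, 0.0959]
eef_rot: [3.141, 0.0, 1.521]
force: [-0.0, -0.5, -0.0]
grip_width: 0.0098
grip_force: 35.0
```

Emit:
move_arm(increments=[[0, 0, 0, 0.02, 0, 0, 0], [0, 0, 0, 0.02, 0, 0, 0], [0, 0, 0, 0.02, 0, 0, 0], [0, 0, 0, 0, 0, 0, 0], [0, 0, 0, 0, 0, 0, 0]])

```text
time_s: 9.5
ee_pos: [0.438, -0.1596, 0.0925]
eef_rot: [3.142, 0.0, 1.521]
force: [-0.0, 0.3, -0.1]
grip_width: 0.0097
grip_force: 35.0
```

Emit:
move_arm(increments=[[0, 0, 0, 0.02, 0, 0, 0], [0, 0, 0, 0.02, 0, 0, 0], [0, 0, 0, 0, 0, 0, 0], [0, 0, 0, 0, 0, 0, 0]])

```text
time_s: 9.9
ee_pos: [0.438, -0.1595, 0.0904]
eef_rot: [3.142, 0.0, 1.521]
force: [-1.4, -0.2, -0.6]
grip_width: 0.0099
grip_force: 35.0
```

Emit:
move_arm(increments=[[0, 0, 0, 0.01, 0, 0, 0], [0, 0, 0, 0.01, 0, 0, 0], [0, 0, 0, 0, 0, 0, 0], [0, 0, 0, 0, 0, 0, 0]])

```text
time_s: 10.3
ee_pos: [0.438, -0.1596, 0.0904]
eef_rot: [3.141, 0.0, 1.521]
force: [-7.4, 2.0, 14.9]
grip_width: 0.0096
grip_force: 35.0
```

Emit:
move_arm(increments=[[0, 0, 0, -0.006, 0, 0, 0], [0, 0, 0, 0, 0, 0, 0], [0, 0, 0, 0, 0, 0, 0]])

```text
time_s: 10.6
ee_pos: [0.438, -0.1596, 0.0904]
eef_rot: [3.141, 0.0, 1.521]
force: [-5.1, 0.6, 10.5]
grip_width: 0.0097
grip_force: 35.0
```

Emit:
move_arm(increments=[[0, 0, 0, -0.004, 0, 0, 0], [0, 0, 0.04, 0, 0, 0, 0], [0, 0, 0.06, 0, 0, 0, 0], [0, 0, 0.06, 0, 0, 0, 0], [0, 0, 0.06, 0, 0, 0, 0], [0, 0, 0.06, 0, 0, 0, 0], [0, 0, 0.06, 0, 0, 0, 0], [0, 0, 0.06, 0, 0, 0, 0], [0, 0, 0, 0, 0, 0, 0]])

```text
time_s: 11.5
ee_pos: [0.4582, -0.1607, 0.0904]
eef_rot: [3.141, 0.0, 1.521]
force: [-1.1, 0.6, 6.4]
grip_width: 0.0093
grip_force: 35.0
```

Emit:
move_arm(increments=[[0, 0, 0.04, -0.002, 0, 0, 0], [0, 0, 0.04, 0, 0, 0, 0], [0, 0, 0.04, 0, 0, 0, 0], [0, 0, 0.04, 0, 0, 0, 0], [0, 0, 0.04, 0, 0, 0, 0], [0, 0, 0, 0, 0, 0, 0]])

```text
time_s: 12.1
ee_pos: [0.4681, -0.1611, 0.0904]
eef_rot: [3.141, 0.0, 1.521]
force: [-2.2, 0.1, 6.5]
grip_width: 0.0099
grip_force: 35.0
```

Emit:
move_arm(increments=[[0, 0, 0.04, 0, 0, 0, 0], [0, 0, 0.04, 0, 0, 0, 0], [0, 0, 0.04, 0, 0, 0, 0], [0, 0, 0.04, 0, 0, 0, 0], [0, 0, 0.04, 0, 0, 0, 0], [0, 0, 0.04, 0, 0, 0, 0], [0, 0, 0, 0, 0, 0, 0], [0, 0, 0, 0, 0, 0, 0]])

```text
time_s: 12.9
ee_pos: [0.4801, -0.1618, 0.0904]
eef_rot: [3.141, 0.0, 1.521]
force: [-2.1, 0.5, 5.4]
grip_width: 0.0094
grip_force: 35.0
```

Emit:
move_arm(increments=[[0, 0, 0.03, 0, 0, 0, 0], [0, 0, 0.03, 0, 0, 0, 0], [0, 0, 0.03, 0, 0, 0, 0], [0, 0, 0.03, 0, 0, 0, 0], [0, 0, 0, 0, 0, 0, 0], [0, 0, 0, 0, 0, 0, 0]])

```text
time_s: 13.5
ee_pos: [0.4858, -0.162, 0.0905]
eef_rot: [-3.141, 0.0, 1.521]
force: [-4.4, -0.2, 6.7]
grip_width: 0.01
grip_force: 35.0
```

Emit:
move_arm(increments=[[0, 0, 0.02, 0, 0, 0, 0], [0, 0, 0.02, 0, 0, 0, 0], [0, 0, 0.02, 0, 0, 0, 0], [0, 0, 0, 0, 0, 0, 0], [0, 0, 0, 0, 0, 0, 0]])

```text
time_s: 14.0
ee_pos: [0.4884, -0.1622, 0.0904]
eef_rot: [-3.141, 0.0, 1.521]
force: [-7.3, 0.2, 8.7]
grip_width: 0.01
grip_force: 35.0
```

Emit:
move_arm(increments=[[0, 0, 0.02, 0, 0, 0, 0], [0, 0, 0.02, 0, 0, 0, 0], [0, 0, 0, 0, 0, 0, 0], [0, 0, 0, 0, 0, 0, 0]])

```text
time_s: 14.4
ee_pos: [0.4904, -0.1623, 0.0904]
eef_rot: [-3.14, 0.0, 1.521]
force: [-8.2, 0.9, 9.2]
grip_width: 0.0097
grip_force: 35.0
```

Emit:
move_arm(increments=[[0, 0, 0.02, 0, 0, 0, 0], [0, 0, 0.02, 0, 0, 0, 0], [0, 0, 0, 0, 0, 0, 0], [0, 0, 0, 0, 0, 0, 0]])

```text
time_s: 14.8
ee_pos: [0.4923, -0.1624, 0.0905]
eef_rot: [-3.14, 0.0, 1.521]
force: [-8.7, 0.7, 9.6]
grip_width: 0.0099
grip_force: 35.0
```

Emit:
move_arm(increments=[[0, 0, 0.02, 0, 0, 0, 0], [0, 0, 0, 0, 0, 0, 0], [0, 0, 0, 0, 0, 0, 0]])

```text
time_s: 15.1
ee_pos: [0.4933, -0.1624, 0.0904]
eef_rot: [-3.14, 0.0, 1.521]
force: [-9.4, 0.0, 9.7]
grip_width: 0.0099
grip_force: 35.0
```

Emit:
move_arm(increments=[[0, 0, 0.02, 0, 0, 0, 0], [0, 0, 0, 0, 0, 0, 0], [0, 0, 0, 0, 0, 0, 0]])

```text
time_s: 15.4
ee_pos: [0.4942, -0.1625, 0.0904]
eef_rot: [-3.14, 0.0, 1.521]
force: [-8.8, 1.0, 9.4]
grip_width: 0.0098
grip_force: 35.0
```

Emit:
move_arm(increments=[[0, 0, 0.015, 0, 0, 0, 0], [0, 0, 0, 0, 0, 0, 0], [0, 0, 0, 0, 0, 0, 0]])

```text
time_s: 15.7
ee_pos: [0.4949, -0.1625, 0.0904]
eef_rot: [-3.14, 0.0, 1.521]
force: [-9.5, 1.1, 10.8]
grip_width: 0.0098
grip_force: 35.0
```

Emit:
move_arm(increments=[[0, 0, 0.01, 0, 0, 0, 0], [0, 0, 0, 0, 0, 0, 0], [0, 0, 0, 0, 0, 0, 0]])

```text
time_s: 16.0
ee_pos: [0.4952, -0.1625, 0.0904]
eef_rot: [-3.139, -0.0, 1.521]
force: [-11.9, 0.6, 10.6]
grip_width: 0.0099
grip_force: 35.0
```

Emit:
move_arm(increments=[[0, 0, 0.01, 0, 0, 0, 0], [0, 0, 0, 0, 0, 0, 0], [0, 0, 0, 0, 0, 0, 0]])

```text
time_s: 16.3
ee_pos: [0.4953, -0.1625, 0.0905]
eef_rot: [-3.138, -0.0, 1.521]
force: [-15.2, 2.3, 15.1]
grip_width: 0.0097
grip_force: 35.0
```

Emit:
move_arm(increments=[[0, 0, 0.006, 0, 0, 0, 0], [0, 0, 0, 0, 0, 0, 0], [0, 0, 0, 0, 0, 0, 0], [0, 0, 0, 0, 0, 0, 0], [0, 0, 0, 0, 0, 0, 0]])

```text
time_s: 16.8
ee_pos: [0.4953, -0.1624, 0.0905]
eef_rot: [-3.138, -0.0, 1.521]
force: [-17.7, 1.7, 16.5]
grip_width: 0.0093
grip_force: 35.0
```

The holder has stopped moving while the force keeps climbing (about 18 N), and it stopped where the model put the back wall. It is home, still gripped and pressed.

```bash
python3 -c "
from station import ctrl
print(ctrl.hand_in())"
```

```text
the job is handed in; nothing more can be done
None
```

The holder's tongue is fully home against the slot's back wall, held there with about 18 N of push and a 35 N grip, and the job was handed in at about 17 s; the hand-in returned no verdict.

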